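# Find the thumb catch and draw the tool-chest drawer

### The job

Open the top drawer of the small grey tool chest with a fingertip only. It is held shut by a sprung thumb catch hidden in a notch somewhere along the floor of the black-bottomed finger trough that runs across the top of the drawer: run a fingertip along the trough until it drops into the notch, press the catch down with the drawer still shut, keep it down while you draw the drawer towards you to its stop, then lift out and leave it open with the catch sprung back up. Do not pinch or lift anything: work from inside the trough without pressing on the outside of the drawer front, and leave the tools on and around the chest where they lie.

Things in the scene. Friction and masses are not known exactly. Their poses are not given: they have to be found in the camera images.
- chest: grey steel two-drawer tool chest fixed to the bench, 344 mm wide (y), 185 mm deep (x), 140 mm high; origin at the centre of its underside; x points into the chest (its front is 92.5 mm to -x), z up. The lower drawer is locked. The flat top, at z = 140 mm, begins 50 mm behind the front.
- trough_mid (a point): middle of the top drawer's finger trough, on its flat rigid black floor; moves with the drawer; axes as the chest's. The trough is open above, runs 154 mm either way along y, and is 40 mm wide (x -20 to +20 mm) between a 5 mm aluminium front lip (-x) and a back wall (+x), both 18 mm higher than the floor.
- trough_left (a point): left end (+y) of the same trough floor, 154 mm from trough_mid. The floor has one notch with steep ends, 44 mm long in y and as wide as the trough; its middle lies anywhere within 46 mm either side of trough_mid in y and stays put. Its bottom is the catch's pad, black like the floor, 8 mm below the floor unless pressed.
- catch (a joint): how far the catch's pad is pressed down, m: 0 up (at the start), 0.009 fully down; about 3 N at first, 8 N fully down. It holds the drawer until pressed 4 mm (6 mm is safe) and must be kept down for the drawer's first 15 mm; let go, it springs back up.
- drawer (a joint): how far the top drawer is drawn out towards the robot (to the chest's -x), m: 0 shut, 0.100 at its stop. Latched it has 1.5 mm of play. It slides with 1 to 2 N and stays where it is left; the finger pulls it by the trough's front lip or the notch.
- drawer_face: grey outer face of the top drawer's front, 328 mm wide, 60 mm high, moves with the drawer; its outer side lies 27 mm to -x of trough_mid. Do not press on it. Its origin is a point 120 mm below and 67.5 mm to +x of trough_mid.
- sanding_block: cork sanding block, 64 x 106 x 31 mm, on the chest's top; origin at the centre of its underside; leave it alone
- masking_tape: roll of masking tape, 87 mm across, 25 mm high, flat on the chest's top; origin at the centre of its underside; leave it alone
- block_plane: iron block plane, 45 x 162 x 40 mm, on the bench in front of the chest; origin at the centre of its underside; leave it alone
- carpenter_pencil: flat red pencil, 13 x 165 x 8 mm, on the bench in front of the chest; origin at the centre of its underside; leave it alone
- try_square: try square, 130 x 191 x 17 mm, on the bench to the right of the chest; origin at the centre of its underside; leave it alone

How it is judged:
By the outcome, as a careful person would: the job done as asked, in the order asked, and still so for the second after the job is handed in, with the robot touching nothing.
It also fails if it takes over 45 s, if anything falls off the work surface, if the arm or the gripper's body presses on something with over 40 N, if the wrist force passes 120 N, or if a joint passes its speed limit or range.

### The arm

A 6-joint arm with a two-finger parallel gripper is mounted at the origin on a cart in front of the work surface, level with it; the furniture and walls round the work are solid. World frame = base frame: x ahead of the robot, y to its left, z up, the work surface at z = 0. Lengths are in m, angles in rad, forces in N, time in s.
With the tool pointing down it reaches from about 0.3 to 0.775 m from the base axis. Payload 14.6 kg.
Tool frame: the origin (TCP) lies at the centre of the arm's flange, where the gripper is bolted on; the fingertips stand 199 mm ahead of it and the grasp point (between the pads) lies 180 mm ahead of it; z points along the fingers, y is the line along which they close (so a half turn about z gives the same grasp; the last joint's range is limited). The gripper opens to 94 mm and grips with 3 to 60 N. Pads are 16 mm wide; open, the fingers measure 119 mm over their backs; the gripper's body (75 mm by 177 mm) begins 78 mm behind the grasp point.
Start: joints at [-1.215, 0.3, 1.521, -0, 1.321, -0.067], TCP at [0.226, -0.502, 0.405] pointing down, gripper open.
Joint ranges: [-3.03, 3.03], [-0.79, 2.21], [0.23, 2.52], [-1.04, 4.18], [0, 3.07], [-2.55, 2.55]. Speed limits (rad/s): [2.22, 2.22, 2.57, 3.14, 3.14, 3.14].

### API

Orientations are given as [roll, pitch, yaw] about the fixed x, y, z axes, in that order (R = Rz(yaw) Ry(pitch) Rx(roll)).
In Python, from station import ctrl gives the robot as it stands. The module is installed in compiled form; this text tells all that it offers.
- The arm moves only by the tool servo_tool, never from a script. Its argument "motion" is a list of rows, each a list of 5 numbers: the closure, from 0 (fully open) to 1 (shut), then the shift along the world's x, y, z in cm, then the turn about the world's z in degrees. A call has 1 to 20 rows; each row is the pose to reach, as a shift and turn from the pose commanded when the call began; what a row does not reach only later rows make up. A row lasts 1/8 s, in which the tool goes at most 62.5 mm and 10.7 degrees, less where a joint would pass 70% of its speed; a pose out of reach is approached as far as the arm can. A call with a gripper value outside its range is refused whole. The fingers move at their own pace and stop on an object; "squeeze" is the grip in N (left out, the last holds). Time passes only in rows, so rows that repeat a pose let the fingers close. It gives the time, the measured TCP pose, the force, the opening and the grip force at its end, in the units of the state.
- ctrl.get_obs(): the state, without advancing time (a new reading comes with each control period).
- ctrl.camera(name): name is "scene" or "top" or "wrist"; returns a dict with "image" (420x560x3 uint8, red, green, blue), "fx", "fy", "cx", "cy" (pixels), "dist" ([k1, k2, p1, p2, k3] as OpenCV has them; the pictures are not rectified), "camera_from_world" (4x4, takes a point from world to camera coordinates); the wrist camera has in their place "hand_eye" (4x4, takes a point from camera to tool coordinates, whose origin is the TCP and whose axes are the flange's). Camera axes: x right, y up, looking along -z (the intrinsics and any distortion apply to the point x, -y, -z); pixel columns grow to the right and rows downward; lengths in m; the calibration is good to about 2 mm. A picture is of the moment at which its call begins: read the wrist's pose just before it. There is no depth.
- ctrl.hand_in(): hands the job in; it is judged then, once.
The state is a dict: "time_s": time; "qpos": joint angles; "joint_vel": joint speeds; "tau": joint torques, N m; "ee_pos": TCP position; "eef_rot": TCP orientation; "force": force on the tool from outside, world axes, zero at the start; "moment": the same for the moment, N m; "grip_width": finger opening in m; "grip_force": force on a finger pad.
Only numpy, scipy, OpenCV 4.12 (cv2) and the standard library are available. Lean on these libraries where they do the work, as an engineer would, in place of code of your own. Each camera call takes 0.05 s, during which the arm holds its last target. There are 200 camera calls.

## Working session

There is one attempt and no reset: what is moved stays moved. The work goes in short steps, Python scripts to look and compute and a tool call to move; the robot and the scene stay as the last step left them, time stands still between calls to the robot, and variables do not carry over. Pictures are saved under pics/ and viewed, at most 10 in all, crops included, and the job is handed in when it is done.

Besides the shell and the picture viewer there is one more tool, called by a JSON object that holds its "method" and its "body". servo_tool: Moves the arm, as the interface text tells. Its arguments: {"type":"object","properties":{"motion":{"type":"array","items":{"type":"array","items":{"type":"number"}}},"squeeze":{"type":"number"}},"required":["motion"]}

```bash
mkdir -p pics; cat > h.py <<'E'
import numpy as np, cv2
from station import ctrl
def snap(n,f):
    o=ctrl.get_obs(); c=ctrl.camera(n); cv2.imwrite('pics/'+f,c['image'][:,:,::-1]); np.savez('pics/'+f+'.npz',**c,ee=o['ee_pos'],rot=o['eef_rot']); return c
def ray(c,u,v):
    K=np.array([[c['fx'],0,c['cx']],[0,c['fy'],c['cy']],[0,0,1]],float)
    p=cv2.undistortPoints(np.array([[[u,v]]],float),K,np.array(c['dist'],float))[0,0]
    d=np.array([p[0],-p[1],-1.]); M=np.array(c['camera_from_world']); R=M[:3,:3]
    return -R.T@M[:3,3], R.T@d
def onz(c,u,v,z):
    o,d=ray(c,u,v); return o+d*(z-o[2])/d[2]
E
python3 - <<'E'
from h import *
for n in('scene','top'): snap(n,n+'1.png')
o=ctrl.get_obs(); print({k:o[k] for k in('time_s','ee_pos','eef_rot','force','grip_width')})
a=cv2.imread('pics/scene1.png');b=cv2.imread('pics/top1.png')
E
```

```text
{'time_s': 0.1, 'ee_pos': array([ 0.22565504, -0.50154609,  0.40415271]), 'eef_rot': array([-3.14056986e+00, -3.11001580e-05,  4.22850942e-01]), 'force': array([0.18496213, 0.45537532, 0.62871233]), 'grip_width': 0.09384224441049219}
```

View pics/scene1.png

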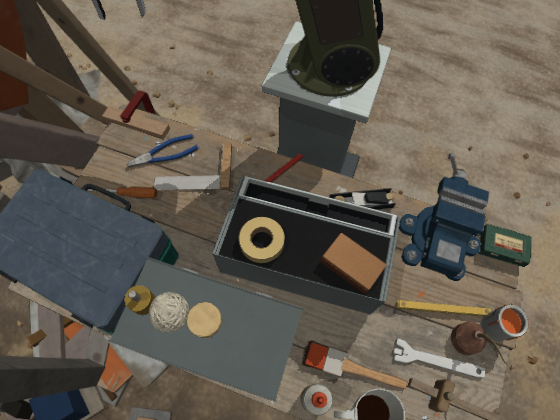

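View pics/top1.png

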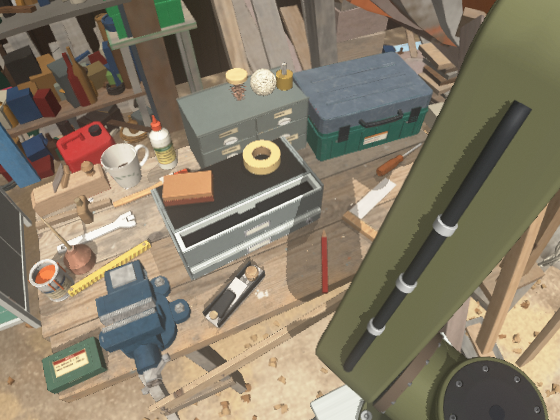

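The scene view looks from behind the chest: the trough runs from about (240,190) to (395,225). In the top view, it runs from about (180,240) to (320,185). I'll zoom in on both.

```bash
python3 - <<'E'
import cv2,numpy as np
a=cv2.imread('pics/scene1.png')[165:315,205:405];b=cv2.imread('pics/top1.png')[130:280,145:345]
a=cv2.resize(a,None,fx=4,fy=4,interpolation=2);b=cv2.resize(b,None,fx=4,fy=4,interpolation=2)
cv2.imwrite('pics/c1.png',a);cv2.imwrite('pics/c2.png',b)
E
```

```text
(no output)
```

View pics/c1.png

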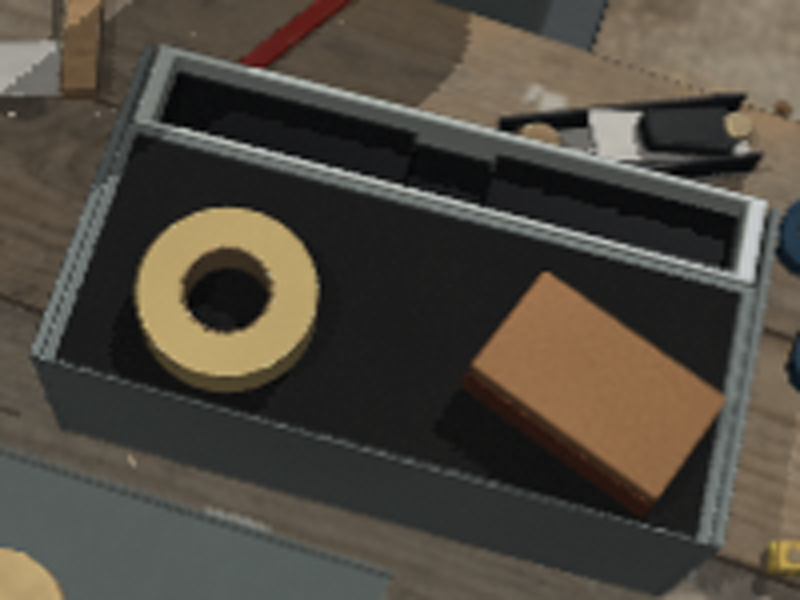

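View pics/c2.png

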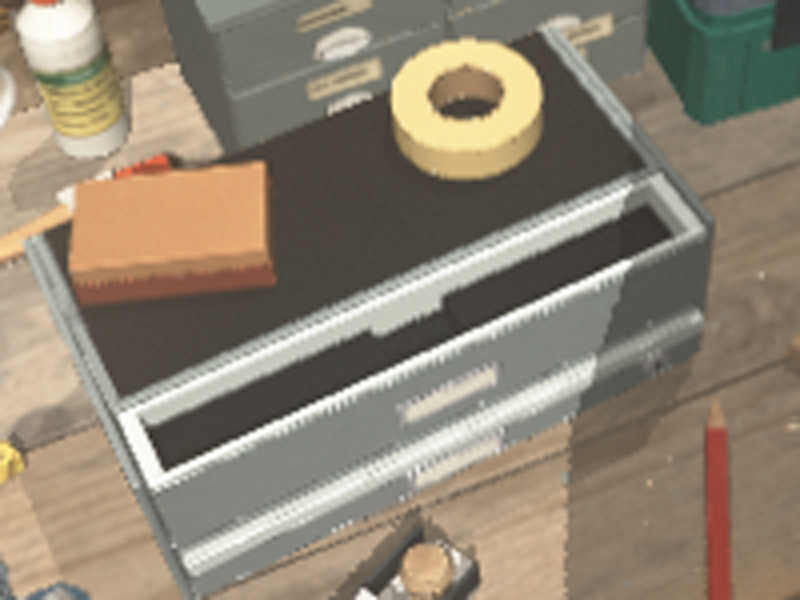

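Both crops show the notch. In the top crop it runs along the back wall from x≈370 to 445, and in the scene crop along the front lip from x≈417 to 494. Next I'll cast rays for the trough corners and the notch edges.

```bash
python3 - <<'E'
from h import *
S=dict(np.load('pics/scene1.png.npz'));T=dict(np.load('pics/top1.png.npz'))
s=lambda x,y,z:onz(S,205+(x+.5)/4-.5,165+(y+.5)/4-.5,z); t=lambda x,y,z:onz(T,145+(x+.5)/4-.5,130+(y+.5)/4-.5,z)
np.set_printoptions(precision=4,suppress=True)
P={'S lip out L':s(160,45,.138),'S lip out R':s(765,200,.138),'S back in L':s(160,122,.138),'S back in R':s(733,268,.138),
'S front floor L':s(180,100,.12) ,'S notch L':s(416,134,.12),'S notch R':s(496,157,.12),
'T lip out R':t(162,488,.138),'T lip in R':t(168,470,.138),'T lip in L':t(672,240,.138),'T back in R(floor)':t(150,430,.12),'T back floor L':t(655,207,.12),
'T notch R':t(371,333,.12),'T notch L':t(444,298,.12),'T chesttop front R':t(120,400,.14),'T chesttop front L':t(650,172,.14),'S top front L':s(135,128,.14),'S top front R':s(745,284,.14),
'S top back L':s(35,357,.14),'S top back R':s(718,545,.14)}
for k,v in P.items(): print(k,v[:3])
l,r=P['T chesttop front L'],P['T chesttop front R'];print(np.linalg.norm(l-r))
d=P['S lip out L']-P['S lip out R'];print(np.linalg.norm(d),np.degrees(np.arctan2(-d[0],d[1])))
d=P['T lip in L']-P['T lip in R'];print(np.linalg.norm(d),np.degrees(np.arctan2(-d[0],d[1])))
E
```

```text
S lip out L [ 0.514 -0.045  0.138]
S lip out R [0.4866 0.2801 0.138 ]
S back in L [ 0.5565 -0.0272  0.138 ]
S back in R [0.5294 0.2734 0.138 ]
S front floor L [ 0.5323 -0.0269  0.12  ]
S notch L [0.5063 0.0978 0.12  ]
S notch R [0.5039 0.1418 0.12  ]
T lip out R [0.4811 0.2749 0.138 ]
T lip in R [0.4898 0.2692 0.138 ]
T lip in L [ 0.5127 -0.0244  0.138 ]
T back in R(floor) [0.5288 0.2713 0.12  ]
T back floor L [ 0.5507 -0.0343  0.12  ]
T notch R [0.5373 0.1445 0.12  ]
T notch L [0.5422 0.0998 0.12  ]
T chesttop front R [0.539  0.2798 0.14  ]
T chesttop front L [ 0.5603 -0.0351  0.14  ]
S top front L [ 0.5653 -0.0375  0.14  ]
S top front R [0.5366 0.281  0.14  ]
S top back L [ 0.6974 -0.0342  0.14  ]
S top back R [0.6691 0.3011 0.14  ]
0.3156140711995598
0.32619300348017366 -175.17164995002173
0.29448573706607994 -175.5415781588054
```

The trough_mid is at about (0.523, 0.121), with the chest yawed about +4.7°. The notch is about 44 mm long (it should be) and centred near trough_mid. With the gripper closed, the tip is about 25 × 16 mm. I'll approach over the trough, 60 mm to the right of its middle.

{"method": "servo_tool", "body": {"motion": [[1,3,5.6,0,-2],[1,6,11.2,0,-4],[1,9,16.8,0,-6],[1,12,22.4,0,-8],[1,15,28,0,-10],[1,18,33.6,0,-12],[1,21,39.2,0,-14],[1,24,44.8,0,-16],[1,27,50.4,0,-18],[1,30.2,56.2,0,-19.5],[1,30.2,56.2,-2,-19.5],[1,30.2,56.2,-4,-19.5],[1,30.2,56.2,-4,-19.5],[1,30.2,56.2,-4,-19.5],[1,30.2,56.2,-4,-19.5],[1,30.2,56.2,-4,-19.5]], "squeeze": 5}}

```text
time_s: 2.1
ee_pos: [0.5276, 0.0603, 0.3652]
eef_rot: [3.142, -0.001, 0.082]
force: [-0.7, -0.3, 0.2]
grip_width: 0.0005
grip_force: 0.0
```

```bash
python3 - <<'E'
from h import *
for n in('scene','top'): snap(n,n+'2.png')
o=ctrl.get_obs(); print({k:o[k] for k in('time_s','qpos','ee_pos','eef_rot','force','grip_width')})
a=cv2.imread('pics/scene2.png')[165:315,205:405];b=cv2.imread('pics/top2.png')[100:250,145:345]
cv2.imwrite('pics/c3.png',np.vstack([cv2.resize(i,(400,300),interpolation=2) for i in(a,b)]))
E
```

```text
{'time_s': 2.2, 'qpos': array([4.48625470e-02, 2.94041488e-01, 1.62411295e+00, 3.44636586e-05,
       1.22296233e+00, 1.53339548e+00]), 'ee_pos': array([0.52765238, 0.0603269 , 0.36496558]), 'eef_rot': array([-3.14157807e+00, -4.76768070e-04,  8.22516533e-02]), 'force': array([-0.37563372, -0.23933768,  0.32421222]), 'grip_width': 0.00041040575673655203}
```

View pics/c3.png

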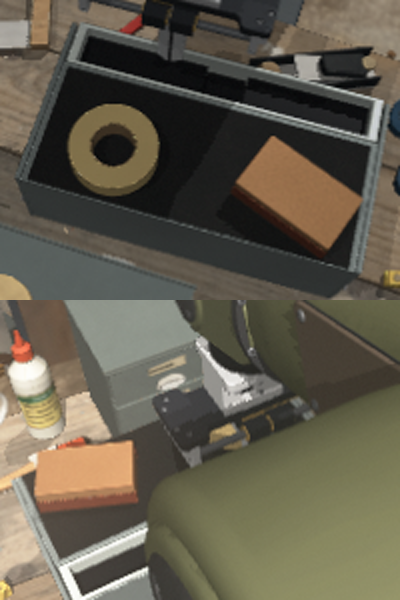

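The tip hangs over the trough at crop pixel ≈(172,62), right of the notch at ≈(225,80), between the lip and the back wall. I'll lower it to just above the floor, then onto it.

{"method": "servo_tool", "body": {"motion": [[1,0,0,-1,0],[1,0,0,-2,0],[1,0,0,-3,0],[1,0,0,-3.5,0],[1,0,0,-4,0],[1,0,0,-4.2,0],[1,0,0,-4.2,0]]}}

```text
time_s: 3.08
ee_pos: [0.5277, 0.0605, 0.3227]
eef_rot: [3.142, -0.0, 0.082]
force: [-0.1, -0.1, 0.5]
grip_width: 0.0002
grip_force: 0.0
```

{"method": "servo_tool", "body": {"motion": [[1,0,0,-0.1,0],[1,0,0,-0.2,0],[1,0,0,-0.3,0],[1,0,0,-0.3,0]]}}

```text
time_s: 3.58
ee_pos: [0.5277, 0.0604, 0.3199]
eef_rot: [3.142, -0.0, 0.082]
force: [-0.9, -0.5, 2.3]
grip_width: 0.0003
grip_force: 1.6
```

{"method": "servo_tool", "body": {"motion": [[1,0,0.2,-0.1,0],[1,-0.1,1,-0.1,0],[1,-0.1,1.5,-0.1,0],[1,-0.2,2,-0.1,0],[1,-0.2,2.5,-0.1,0],[1,-0.2,3,-0.1,0],[1,-0.2,3,-0.1,0]]}}

```text
time_s: 4.45
ee_pos: [0.526, 0.0903, 0.3198]
eef_rot: [3.141, -0.003, 0.083]
force: [0.3, -3.2, 10.2]
grip_width: 0.0008
grip_force: 4.9
```

{"method": "servo_tool", "body": {"motion": [[1,0,0.5,0,0],[1,-0.1,1,0,0],[1,-0.1,1.5,0,0],[1,-0.2,2,0,0],[1,-0.2,2.5,0,0],[1,-0.2,2.8,0,0],[1,-0.2,2.8,0,0]]}}

```text
time_s: 5.32
ee_pos: [0.5236, 0.1186, 0.3186]
eef_rot: [3.142, 0.0, 0.083]
force: [0.2, 0.2, 0.3]
grip_width: 0.0004
grip_force: 0.0
```

It has dropped into the notch, with z lower and the force gone. Now I'll press the catch without pulling.

{"method": "servo_tool", "body": {"motion": [[1,0,0.2,0,0],[1,0,0.2,-0.4,0],[1,0,0.2,-0.7,0],[1,0,0.2,-1,0],[1,0,0.2,-1.2,0],[1,0,0.2,-1.4,0],[1,0,0.2,-1.4,0],[1,0,0.2,-1.4,0]]}}

```text
time_s: 6.32
ee_pos: [0.5236, 0.1204, 0.3049]
eef_rot: [3.142, -0.0, 0.082]
force: [-3.5, -0.6, 5.4]
grip_width: 0.0005
grip_force: 3.1
```

{"method": "servo_tool", "body": {"motion": [[1,0,0,-0.1,0],[1,0,0,-0.1,0],[1,0,0,-0.1,0],[1,-0.4,0,-0.1,0],[1,-0.8,-0.1,-0.1,0],[1,-1.2,-0.1,-0.1,0],[1,-1.6,-0.1,-0.1,0],[1,-2,-0.2,-0.1,0],[1,-2,-0.2,-0.1,0]]}}

```text
time_s: 7.45
ee_pos: [0.5037, 0.1185, 0.3043]
eef_rot: [-3.141, -0.002, 0.082]
force: [-1.2, 2.2, 7.2]
grip_width: 0.0005
grip_force: 3.4
```

```bash
python3 - <<'E'
from h import *
snap('scene','scene3.png');o=ctrl.get_obs();print(o['ee_pos'],o['force'])
a=cv2.imread('pics/scene3.png')[165:315,205:405];cv2.imwrite('pics/c4.png',cv2.resize(a,(600,450),interpolation=2))
E
```

```text
[0.50373912 0.11857395 0.30424391] [-1.78356719  1.97014886  6.23049352]
```

View pics/c4.png

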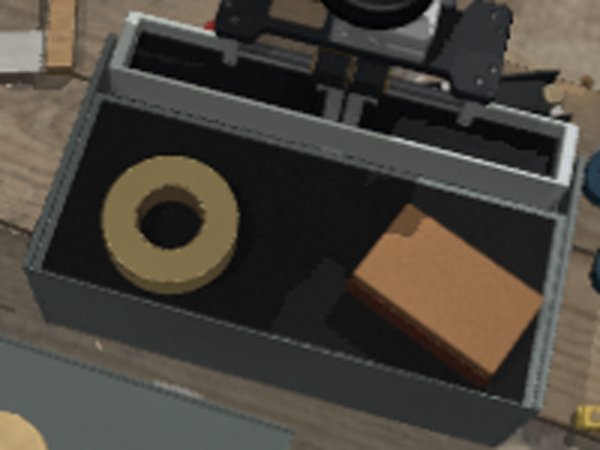

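The drawer is now coming out with the finger: it is about 20 mm open and the tip is inside the notch. I'll keep pulling.

{"method": "servo_tool", "body": {"motion": [[1,-0.5,0,0,0],[1,-1,-0.1,0,0],[1,-2,-0.2,0,0],[1,-3,-0.2,0,0],[1,-4,-0.3,0,0],[1,-5,-0.4,0,0],[1,-6,-0.5,0,0],[1,-7,-0.6,0,0],[1,-7.5,-0.6,0,0],[1,-7.8,-0.6,0,0],[1,-7.8,-0.6,0,0]]}}

```text
time_s: 8.88
ee_pos: [0.4258, 0.1124, 0.3042]
eef_rot: [3.141, -0.002, 0.083]
force: [-1.4, -1.5, 6.4]
grip_width: 0.0009
grip_force: 3.4
```

{"method": "servo_tool", "body": {"motion": [[1,-0.2,0,0,0],[1,-0.4,0,0,0],[1,-0.6,0,0,0],[1,-0.8,0,0,0],[1,-0.8,0,0,0]]}}

```text
time_s: 9.5
ee_pos: [0.4182, 0.1125, 0.3045]
eef_rot: [-3.141, -0.004, 0.082]
force: [3.9, -0.3, 6.7]
grip_width: 0.0007
grip_force: 3.3
```

{"method": "servo_tool", "body": {"motion": [[1,-0.2,0,0,0],[1,-0.4,0,0,0],[1,-0.6,0,0,0],[1,-0.6,0,0,0]]}}

```text
time_s: 10.0
ee_pos: [0.4126, 0.1125, 0.3047]
eef_rot: [-3.141, -0.006, 0.082]
force: [10.7, 0.3, 2.3]
grip_width: 0.0008
grip_force: 6.9
```

```bash
python3 - <<'E'
from h import *
snap('scene','scene4.png');o=ctrl.get_obs();print(o['ee_pos'],o['force'])
a=cv2.imread('pics/scene4.png')[150:300,205:405];cv2.imwrite('pics/c5.png',cv2.resize(a,(800,600),interpolation=2))
E
```

```text
[0.41266257 0.11245136 0.30464113] [11.05492343  0.79488675  1.5876665 ]
```

View pics/c5.png

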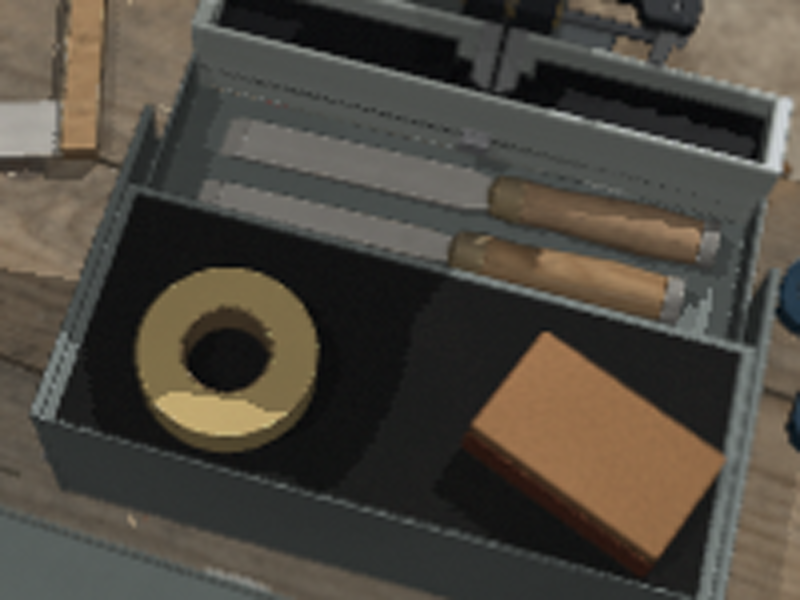

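The drawer is at its stop: the lip force has risen to 11 N and the chisels inside are visible. I'll lift off the pad, ease away from the lip and come straight up.

{"method": "servo_tool", "body": {"motion": [[1,0.05,0,0.4,0],[1,0.1,0,0.8,0],[1,0.15,0,1.2,0],[1,0.6,0,1.6,0],[1,0.7,0,2,0],[1,0.7,0,3,0],[1,0.7,0,5,0],[1,0.7,0,8,0],[1,0.7,0,11,0],[1,0.7,0,13,0],[1,0.7,0,13,0],[1,0.7,-4,13,0],[1,0.7,-9,13,0],[1,0.7,-14,13,0],[1,0.7,-19,13,0],[1,0.7,-24,13,0],[1,0.7,-28,13,0],[1,0.7,-28,13,0],[1,0.7,-28,13,0]]}}

```text
time_s: 12.42
ee_pos: [0.4186, -0.1672, 0.433]
eef_rot: [-3.141, 0.001, 0.082]
force: [0.3, -0.0, 0.1]
grip_width: 0.0005
grip_force: 0.0
```

```bash
python3 - <<'E'
from h import *
snap('scene','scene5.png');snap('top','top5.png');o=ctrl.get_obs();print(o['ee_pos'],o['force'],o['joint_vel'])
a=cv2.imread('pics/scene5.png')[120:300,205:405];b=cv2.imread('pics/top5.png')[130:310,145:345]
cv2.imwrite('pics/c6.png',np.hstack([cv2.resize(i,(400,360),interpolation=2) for i in (a,b)]))
E
```

```text
[ 0.41871487 -0.16670436  0.43341038] [0.09988585 0.48520018 0.78455082] [ 0.00471257 -0.00335269 -0.00468456  0.00085824  0.00010607 -0.00344638]
```

View pics/c6.png

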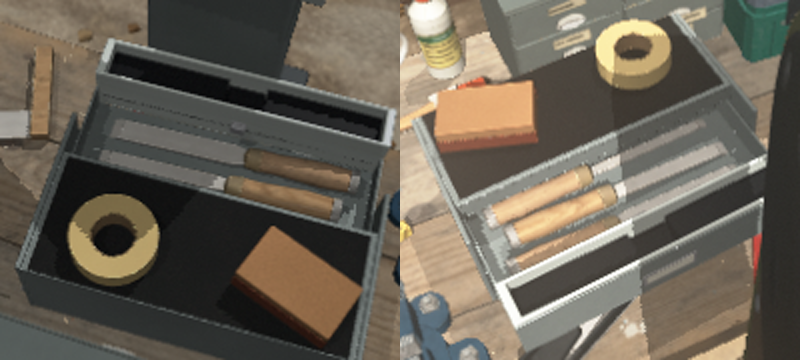

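The drawer stands open, the tools lie undisturbed and the arm is clear. I'll check the travel before handing in.

```bash
python3 - <<'E'
from h import *
S=dict(np.load('pics/scene5.png.npz'))
A=onz(S,205+106/2,120+42/2,.138);B=onz(S,205+397/2,120+112/2,.138)
n=np.array([.9966,.082]);print(A,B,[(np.array(p)-q[:2])@n for p,q in(((.514,-.045),A),((.4866,.2801),B))])
E
```

```text
[ 0.42066788 -0.05177134  0.138     ] [0.39039503 0.27473672 0.138     ] [np.float64(0.09357004381689499), np.float64(0.09631766589701862)]
```

```bash
python3 - <<'E'
from h import *
g=[cv2.imread(f'pics/scene{i}.png',0) for i in(4,5)]
for (x,y,w,h) in((385,165,20,30),(255,158,30,14),(250,150,20,20),(310,165,40,25)):
    t=cv2.Canny(g[0],60,150)[y:y+h,x:x+w]; t=g[0][y:y+h,x:x+w]
    r=cv2.matchTemplate(g[1][y-6:y+h+6,x-6:x+w+6],t,5);_,m,_,l=cv2.minMaxLoc(r);print(m,l[0]-6,l[1]-6)
p=onz(dict(np.load('pics/scene5.png.npz')),300,160,.138);q=onz(dict(np.load('pics/scene5.png.npz')),300,161,.138);print((q-p)*1e3)
E
```

```text
0.9979248046875 0 0
0.9731928706169128 4 1
0.9783805012702942 0 0
0.8591042757034302 0 0
[2.41657316 0.83966416 0.        ]
```

The drawer hasn't moved since it was held against its stop, so I'm handing in.

```bash
python3 -c "
from station import ctrl
print(ctrl.hand_in())"
```

```text
the job is handed in; nothing more can be done
None
```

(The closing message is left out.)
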